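Clear the glue bottle and squeeze up a one-hand clamp on a glued handle block

ROBOT

A 6-joint arm with a two-finger parallel gripper is mounted at the origin on the work surface. World frame = base frame: x ahead of the robot, y to its left, z up, the work surface at z = 0. Lengths are in m, angles in rad, forces in N, time in s.
With the tool pointing down it reaches from about 0.35 to 0.975 m from the base axis. Payload 17.4 kg.
Tool frame: the origin (TCP) lies between the finger pads; the fingertips stand 25 mm ahead of it and the grasp point (between the pads) lies 6 mm ahead of it; z points along the fingers, y is the direction in which the jaws open and shut (so a half turn about z gives the same grasp; the last joint's range is limited). The gripper opens to 85 mm and grips with 20 to 120 N. Pads are 22 mm wide; open, the fingers measure 114 mm over their backs; the gripper's body (76 mm by 85 mm) begins 54 mm behind the grasp point. The pads swing forward as they close: fully open they stand 13 mm farther back than shut.
Start: joints at [-1.328, 0.116, 1.442, -0, 1.584, -0.038], TCP at [0.187, -0.649, 0.256] pointing down, gripper open.
Joint ranges: [-2.83, 2.83], [-0.83, 2.19], [0.07, 2.5], [-1.14, 4.28], [0.01, 3], [-2.97, 2.97]. Speed limits (rad/s): [1.89, 1.89, 2.22, 3.14, 3.14, 3.14].

INTERFACE

Orientations are given as a unit quaternion [w, x, y, z].
In Python, from workcell import get_state, read_camera, close_job, boxes_of, cut_out gives the robot as it stands.
- The arm moves only by the tool move_arm, never from a script. Its argument "commands" is text: rows parted by semicolons, each of 7 numbers parted by spaces: the turn, a rotation vector about the tool's x, y, z in units of 5 degrees (1.0 is 5 degrees), then the shift along the tool's x, y, z in units of 60 mm (1.0 is 60 mm), then the opening, from 0 (shut) to 1 (fully open). A call has 1 to 5 rows; each row shifts and turns the pose as measured when the row begins, along the tool's axes as they then stand; what a row does not reach is not made up. A row lasts 1/8 s, in which the tool goes at most 62.5 mm and 10.7 degrees, less where a joint would pass 70% of its speed; a pose out of reach is approached as far as the arm can. A call is refused whole if a number of a shift passes 1 or a number of a turn 1, either way. A call with a gripper value outside its range is refused whole. The fingers move at their own pace and stop on an object; "grip_force" is the grip in N (left out, the last holds). Time passes only in rows, so rows that do not move let the fingers close. It gives the time, the measured TCP pose, the force and the opening at its end, in the units of the state.
- get_state(): the state, without advancing time (a new reading comes with each control period).
- read_camera(name): name is "side" or "top"; returns a dict with "frame" (384x512x3 uint8, red, green, blue), "camera_matrix" (3x3 intrinsics, pixels), "D" ([k1, k2, p1, p2, k3] as OpenCV has them; the pictures are not rectified), "T" (4x4, takes a point from camera to world coordinates). Camera axes: x right, y down, z forward; pixel columns grow to the right and rows downward; lengths in m; the calibration is good to about 2 mm. A picture is of the moment at which its call begins. There is no depth.
- close_job(): hands the job in, once; it reports no verdict.
Trained networks look in a picture, given as the dict that the camera call returned (one of the last four; its "shot" number tells which), for a name from the list of things; names that differ only in an ending like _2 or _b are one class to them, and where a whole thing is asked for, a point or a joint stands for the part that bears it (a point fixed in the world has none). Each returns a list of dicts, best first, with "confidence" (0 to 1); they miss things now and then, are a little off and sometimes report something else, mostly with a low value. They report only what shows in the picture. A call takes as long as a camera call. They do not tell look-alikes from the thing itself.
- boxes_of(label, picture): "centre" ([row, column] as shares, 0 to 1, of the picture: columns of its width, rows of its height, amid what is visible of it).
- cut_out(label, picture): "pixels" (384x512 bool, what is visible of it) and "centre" ([row, column] as shares, 0 to 1, of the picture: columns of its width, rows of its height, amid what is visible of it).
The state is a dict: "time_s": time; "joint_pos": joint angles; "qd": joint speeds; "joint_torque": joint torques, N m; "position": TCP position; "ee_rot": TCP orientation; "ft_force": force on the tool from outside, world axes, zero at the start; "moment": the same for the moment, N m; "finger_gap": finger opening in m.
Only numpy, scipy, OpenCV 4.12 (cv2) and the standard library are available. Lean on these libraries where they do the work, as an engineer would, in place of code of your own. Each camera call takes 0.05 s, during which the arm holds its last target.

TASK

In the coffee sample-roasting lab a wooden handle block with a freshly glued brass plate waits in the bench clamp. Take the glue bottle out from between the jaws and stand it upright in the brass tray, then pump the red trigger until the jaw's spring pad meets the brass plate, pushes the block against the fixed jaw and is itself pressed roughly half-way into the jaw, never all the way, which would crush the joint; move the jaw with the trigger only and leave the bowl, jar and sampling tool where they are. The clamp has no catch of its own, so finish while still holding the trigger squeezed: do not let go.

Things in the scene. Friction and masses are not known exactly. Their poses are not given: they have to be found in the camera images.
- clamp: Bench clamp, fixed: dark steel base plate 90 x 295 x 12 mm (x, y, z). Origin at table height under the working gap, z up. The jaw travels along the clamp's +y, straight to the fixed jaw; clamp yaw varies within 0.2 rad. Numbers called 'clamp' below are in this frame, mm. Between trigger and block nothing but the bottle stands higher than z 85.
- grip_top (a point): Centre of the top of the fixed, upright black grip post behind the trigger: 36 mm wide in x, clamp y -136 to -124 (a rib behind, look only, to -139), from the plate up to z 155; this point is clamp (0, -130, 155).
- pivot (a point): Trigger pivot, clamp (0, -100, 92), axis along x, between two blue side plates (44 mm long in y, 44 mm wide over both, tops at z 102). A toothed steel rod (12 mm wide, z 30 to 47) carries the jaw; it runs along y between the plates, beneath the trigger, and out behind to at most clamp y -215.
- trigger (a joint): Red lever, rad: 0 released (spring returns it; 3 to 4 N at its bar), 0.48 fully squeezed, its bar towards the grip post. A squeeze drives the jaw by ratchet: 42 mm per rad, after up to 9 mm idle (tooth pitch 9 mm). Let back, the jaw stays by friction: a full pump gains 18 mm. No catch: once the pad presses the block, letting the trigger back eases the jaw back.
- trigger_bar (a point): Centre of the trigger's red cross bar, 14 mm thick, 36 mm long in x, 50 mm above the pivot: clamp (0, -88, 141) released, (0, -112, 141) squeezed. Squeeze it with a finger behind the post (outer span 55 mm released, 31 squeezed) or push it. The post cannot move: fingers that close evenly must be centred at clamp y about -121, where the squeezed span will be.
- jaw (a joint): Travel of the moving jaw with its rod, m: grows towards the block, 0 to 0.098. Friction about 3 N. Blue jaw plate 44 mm wide in x, 12 mm thick, z 17 to 77, its front face at clamp y = joint value - 28 mm. It starts at 0 to 0.018. The robot must not push it (more than 3 N) directly.
- pad (a joint): How far the spring pad is pressed into the jaw plate, m: 0 = fully out, 0.012 = squashed flat against the plate (the block counts as crushed from 0.0112). Spring 1.5 N per mm. An orange neck 12 mm long shows between the white pad and the blue plate when fully out and vanishes as it is pressed in.
- pad_face (a point): Centre of the front face of the round white pad (36 mm in diameter), at clamp y = jaw value - pad value - 10 mm, z 47.
- block: Dark wooden handle block, 48 x 45 x 70 mm (x, y, z), about 250 g, with a 4 mm brass plate as its -y side (the side that faces the jaw). Origin: centre of its underside, z up, its y along the clamp's y. It stands loose on the clamp's plate, its back 1 to 4 mm short of the fixed jaw, its brass face 22.5 mm from its origin.
- anvil: The fixed jaw: blue upright plate 64 mm wide with a rubber face at clamp y 106, top at z 85. Its origin is that of the clamp.
- bottle: White glue bottle with an orange cap, 28 mm in diameter, 100 mm tall, about 70 g; the full-width part is the lowest 60 mm or so. Origin: centre of its underside, z up. It stands on the clamp's plate (12 mm above the table) between pad and block; there is room for fingers on its two sides along the clamp's x, not along y.
- tray: Square open brass tray, fixed, 110 x 110 mm outside, walls 4 mm thick and 30 mm high, floor about 4 mm thick. Origin: centre of its underside. It stands to the robot's left or right.
- bowl: White ceramic cupping bowl, 88 mm across, 55 mm high, a bystander; origin: centre of its underside. It stands on the side where the tray does not.
- jar: Amber jar with a steel cap, 66 mm across, 85 mm high, a bystander; origin: centre of its underside.
- trier: Brass sampling tool with a wooden handle, 200 mm long along its y and 26 mm wide, lying beyond the clamp, a bystander; origin: under its middle.
Not all that is in view belongs to the job. There is more than one size of the bottle; the one meant has the size given above.

How it is judged:
By the outcome, as a careful person would: the job done as asked, in the order asked, and still so for the second after the job is handed in, while the arm keeps its last pose, push and grip.
It also fails if it takes over 72 s, if anything falls off the work surface, if the arm or the gripper's body presses on something with over 40 N, if the wrist force passes 120 N, or if a joint passes its speed limit or range.

## Working session

There is one attempt and no reset: what is moved stays moved. The work goes in short steps, Python scripts to look and compute and a tool call to move; the robot and the scene stay as the last step left them, time stands still between calls to the robot, and variables do not carry over. Pictures are saved under pics/ and viewed, and the job is handed in when it is done.

Besides the shell and the picture viewer there is one more tool, called as name(argument=value, ...) on one line, values as JSON. move_arm: Moves the arm, as the interface text tells. Its arguments: {"type":"object","properties":{"commands":{"type":"string"},"grip_force":{"type":"number"}},"required":["commands"]}

```bash
mkdir -p pics; ls; python3 - <<'E'
from workcell import *
import cv2,numpy as np
print(get_state())
for n in("side","top"):
    p=read_camera(n); cv2.imwrite(f"pics/{n}0.png",cv2.cvtColor(p["frame"],cv2.COLOR_RGB2BGR))
    print(n,p["camera_matrix"],p["D"],p["T"])
    for l in("clamp","bottle","tray","block","trigger_bar","grip_top","pad_face","pivot"):
        print(l,[(np.round(np.array(d["centre"])*[384,512],1).tolist(),round(d["confidence"],2)) for d in boxes_of(l,p)][:3])
E
```

```text
pics
{'time_s': 0.0, 'joint_pos': array([-1.32782693e+00,  1.16490885e-01,  1.44225059e+00,  6.35917606e-06,
        1.58400970e+00, -3.77802376e-02]), 'qd': array([-7.44015557e-04,  8.29306899e-04,  1.78030655e-03,  5.06766999e-05,
        1.63305418e-03, -1.04100213e-03]), 'joint_torque': array([-3.35050399e-04, -7.31984925e+01, -6.32486629e+01, -7.08029756e-05,
        6.40297818e-03, -1.38076174e-05]), 'position': array([ 0.18699397, -0.64841662,  0.25556797]), 'ee_rot': array([-5.76541268e-04,  9.90163452e-01,  1.39914271e-01, -5.61622766e-05]), 'ft_force': array([ 0.46890849,  0.50264231, -0.14922941]), 'moment': array([-0.01812559, -0.03214049,  0.001478  ]), 'finger_gap': 0.0854258923202563}
side [[492.58352313   0.         268.19199578]
 [  0.         492.58352313 190.17463574]
 [  0.           0.           1.        ]] [-0.07717819  0.          0.          0.          0.        ] [[ 0.91408811 -0.19088739  0.35777776  0.20383585]
 [-0.40517335 -0.46616535  0.78646324 -0.87518471]
 [ 0.01665767 -0.86385871 -0.50345869  0.70612588]
 [ 0.          0.          0.          1.   
[... 328 characters left out ...]
[372.79729991   0.         259.76538814]
 [  0.         372.79729991 186.65245959]
 [  0.           0.           1.        ]] [-0.11194893  0.          0.          0.          0.        ] [[-0.02414522 -0.98620515  0.16375717  0.47263297]
 [-0.99910115  0.02951342  0.03042782  0.00540516]
 [-0.03484111 -0.16287529 -0.98603131  1.00823862]
 [ 0.          0.          0.          1.        ]]
clamp [([194.8, 305.7], 0.98)]
bottle [([193.2, 274.5], 0.58), ([227.6, 295.6], 0.44)]
tray [([283.6, 160.2], 0.82)]
block [([194.0, 258.3], 0.91)]
trigger_bar [([194.5, 302.6], 0.43), ([186.7, 326.8], 0.42)]
grip_top [([194.9, 306.1], 0.85)]
pad_face [([194.9, 291.6], 0.43)]
pivot [([195.6, 308.8], 0.72)]
```

View pics/side0.png

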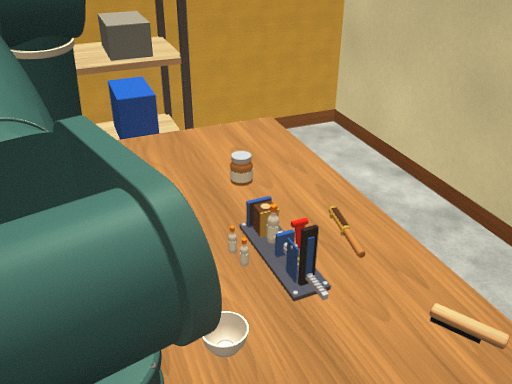

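View pics/top0.png

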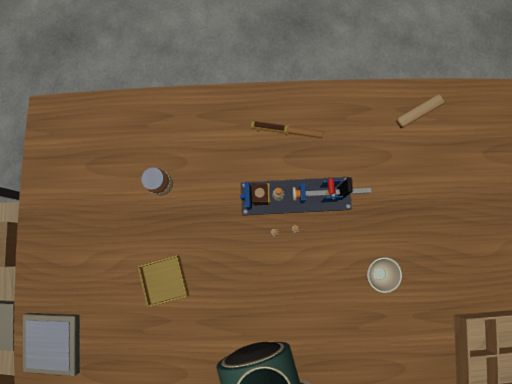

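```bash
cat > h.py <<'E'
from workcell import *
import cv2,numpy as np
def proj(p,P):
    T=np.linalg.inv(p["T"]);P=np.atleast_2d(P).astype(float)
    r,_=cv2.Rodrigues(T[:3,:3])
    return cv2.projectPoints(P,r,T[:3,3],p["camera_matrix"],np.array(p["D"],float))[0][:,0]
def unproj(p,uv,z):
    n=cv2.undistortPoints(np.array([[uv]],float),p["camera_matrix"],np.array(p["D"],float))[0,0]
    d=p["T"][:3,:3]@np.array([n[0],n[1],1]);o=p["T"][:3,3]
    return o+d*(z-o[2])/d[2]
def C(c,P): # clamp frame mm -> world ; c=(x,y,yaw)
    P=np.atleast_2d(P)/1000.
    s,k=np.sin(c[2]),np.cos(c[2])
    return np.stack([c[0]+k*P[:,0]-s*P[:,1],c[1]+s*P[:,0]+k*P[:,1],P[:,2]],1)
def save(p,name,roi=None,sc=1,pts=None):
    f=cv2.cvtColor(p["frame"],cv2.COLOR_RGB2BGR)
    x0,y0,x1,y1=roi or (0,0,512,384)
    f=cv2.resize(f[y0:y1,x0:x1],None,fx=sc,fy=sc,interpolation=cv2.INTER_CUBIC)
    if pts is not None:
        for u in pts: cv2.circle(f,(int(round((u[0]-x0+.5)*sc)),int(round((u[1]-y0+.5)*sc))),2,(0,255,0),-1)
    cv2.imwrite("pics/"+name,f)
E
python3 - <<'E'
from h import *
p=read_camera("top"); save(p,"t1.png",(230,165,380,245),5)
m=cut_out("clamp",p)[0]["pixels"]
print(m.sum())
cs,_=cv2.findContours(m.astype(np.uint8),0,2)
print(cv2.minAreaRect(max(cs,key=len)))
q=read_camera("side"); save(q,"s1.png",(215,185,345,305),5)
E
```

```text
3271
((305.115966796875, 195.31919860839844), (33.90764236450195, 130.33717346191406), 87.1375961303711)
```

View pics/t1.png

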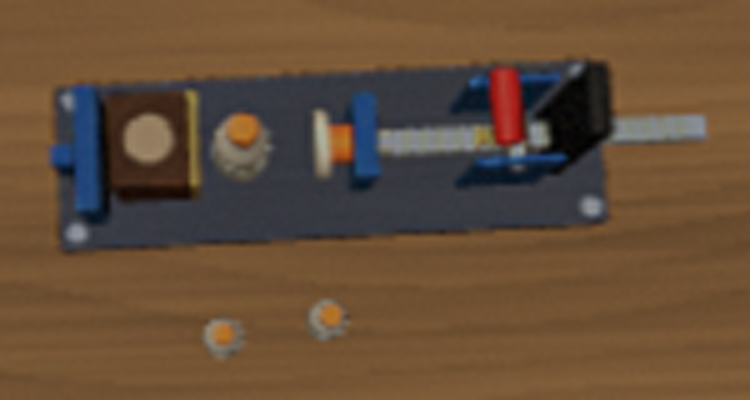

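View pics/s1.png

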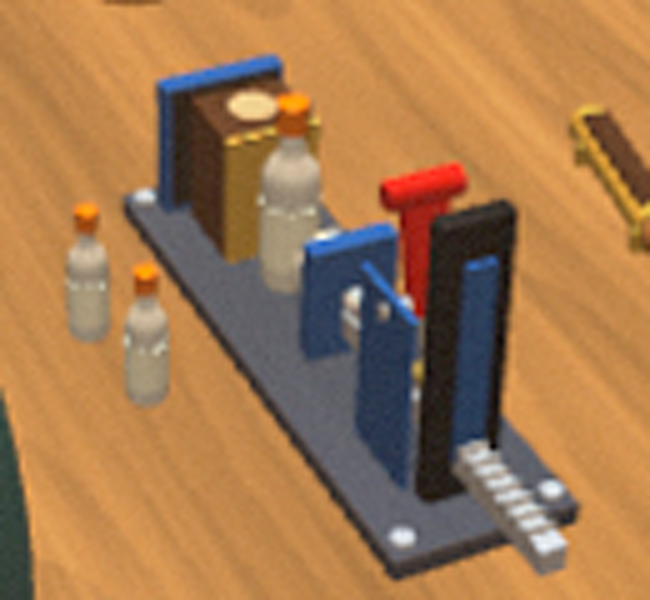

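```bash
cat > fit.py <<'E'
from h import *
from scipy.optimize import least_squares
p=read_camera("top");q=read_camera("side")
t=lambda u,v:(u/5+230-.5,v/5+165-.5); s=lambda u,v:(u/5+215-.5,v/5+185-.5)
def model(a):
    y1=a[3]*1000;y2=y1+295
    T=[(45,y2,12),(45,y1,12),(-45,y1,12),(-45,y2,12),(18,-88,148),(-18,-88,148),(32,106,85),(-32,106,85)]
    S=[(-45,y2,12),(-45,y1,12),(45,y1,12),(-18,-88,141),(18,-88,141),(-32,106,85),(32,106,85),(-18,-136,155),(18,-136,155)]
    return T,S
uT=np.array([t(55,87),t(608,62),t(608,222),t(63,250),t(504,70),t(511,140),t(99,87),t(103,213)])
uS=np.array([s(125,203),s(395,562),s(578,503),s(385,190),s(463,175),s(165,97),s(284,68),s(434,222),s(515,208)])
def res(a):
    T,S=model(a)
    return np.r_[(proj(p,C(a,T))-uT).ravel(),(proj(q,C(a,S))-uS).ravel()]
r=least_squares(res,[.48,-.1,0.05,-.14],loss="soft_l1")
print(r.x,np.round(r.fun.reshape(-1,2),1).tolist())
E
python3 fit.py
```

```text
[ 0.60993074 -0.04578683  0.02061745 -0.16229495] [[0.2, 0.2], [-2.1, -0.2], [0.7, 0.7], [-0.2, 0.6], [-0.2, 0.1], [-0.4, 1.3], [-0.4, -0.3], [-0.1, -0.3], [-0.6, -1.7], [-0.1, 0.6], [1.0, 0.3], [-0.4, 1.1], [-0.6, 0.1], [0.2, -1.3], [0.5, -1.0], [1.3, 1.4], [1.1, -0.0]]
```

```bash
cat > m2.py <<'E'
from h import *
c=(0.60993,-0.04579,0.0206)
def W2C(w):
    d=np.array(w[:2])-np.array(c[:2]);k,s=np.cos(c[2]),np.sin(c[2])
    return np.round(1000*np.array([k*d[0]+s*d[1],-s*d[0]+k*d[1]]),1)
p=read_camera("top");q=read_camera("side")
t=lambda u,v:(u/5+230-.5,v/5+165-.5); s=lambda u,v:(u/5+215-.5,v/5+185-.5)
print("cap top",W2C(unproj(p,t(243,127),.112)),"side cap",W2C(unproj(q,s(294,99),.112)))
print("bottle base side",W2C(unproj(q,s(283,288),.012)))
print("jaw front top",W2C(unproj(p,t(354,97),.077)),W2C(unproj(p,t(352,178),.077)))
print("jaw side",W2C(unproj(q,s(305,243),.077)),W2C(unproj(q,s(395,226),.077)))
print("pad",W2C(unproj(p,t(316,142),.060)))
print("block top corners",[W2C(unproj(p,t(*a),.082)) for a in((106,93),(200,91),(200,193),(120,198))])
m=cut_out("tray",p)[0]["pixels"].astype(np.uint8)
cs,_=cv2.findContours(m,0,2);b=cv2.minAreaRect(max(cs,key=len));print(b)
print([np.round(unproj(p,u,.03),3) for u in cv2.boxPoints(b)],unproj(p,b[0],.03))
save(p,"tray.png",(120,240,205,320),7)
E
python3 m2.py
```

```text
cap top [ 2.9 34.4] side cap [ 1.7 35.7]
bottle base side [-5.  28.7]
jaw front top [ 20.9 -23.2] [-20.3 -19.7]
jaw side [-20.9 -24.5] [ 21.7 -28.9]
pad [ 1.3 -3.7]
block top corners [array([ 28.4, 101.9]), array([27. , 54.4]), array([-24.7,  57. ]), array([-25.2,  97.1])]
((163.2941131591797, 280.1764831542969), (42.6862678527832, 43.17134094238281), 75.96376037597656)
[array([0.435, 0.365, 0.03 ]), array([0.462, 0.252, 0.03 ]), array([0.355, 0.225, 0.03 ]), array([0.328, 0.336, 0.03 ])] [0.39475271 0.29399175 0.03      ]
```

View pics/tray.png

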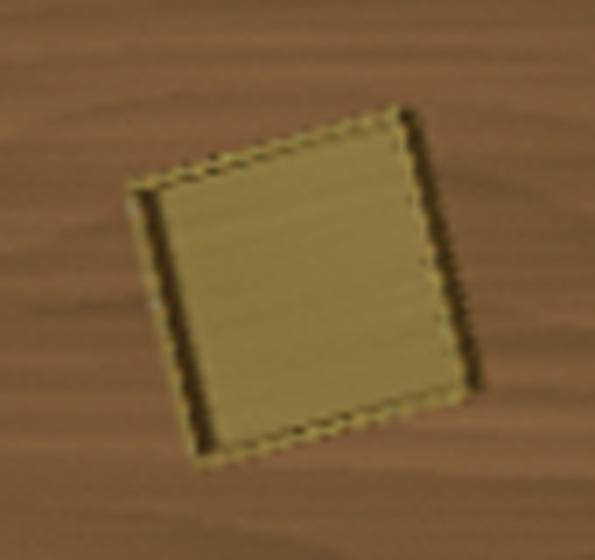

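```bash
cat > plan.py <<'E'
from h import *
from scipy.spatial.transform import Rotation as R
c=(0.60993,-0.04579,0.0206)
def rot(s): w,x,y,z=s["ee_rot"]; return R.from_quat([x,y,z,w])
def plan(target,yaw=c[2],n=None,grip=1.0,smax=0.055):
    """target TCP world; tool down, tool y along world angle yaw"""
    s=get_state();P=np.array(s["position"]);Q=rot(s)
    X=np.array([-np.sin(yaw),np.cos(yaw),0]);Y=np.array([np.cos(yaw),np.sin(yaw),0])
    G=R.from_matrix(np.stack([X,Y,[0,0,-1]],1))
    rv=(Q.inv()*G).as_rotvec(); d=np.array(target)-P
    print("t",round(s["time_s"],2),"pos",np.round(P,4),"dist",np.round(d,4),"rot deg",np.round(np.degrees(rv),2),"F",np.round(s["ft_force"],2),"gap",round(s["finger_gap"],4))
    k=n or int(np.ceil(max(np.linalg.norm(d)/smax,np.abs(np.degrees(rv)).max()/4.9,1)))
    rows=[]
    for i in range(k):
        q=Q*R.from_rotvec(rv*i/k)
        sh=q.inv().apply(d/k)/.06
        rows.append(" ".join(f"{v:.2f}" for v in np.r_[np.degrees(rv)/k/5,sh])+f" {grip:g}")
    for i in range(0,k,5): print("; ".join(rows[i:i+5]))
def cl(P): return C(c,P)[0]
E
python3 - <<'E'
from plan import *
from m2 import W2C
p=read_camera("top")
for a in((328,313),(222,330)): print(W2C(unproj(p,(a[0]/5+230,a[1]/5+165),.06)))
plan(cl([2,35,230]))
E
```

```text
cap top [ 2.9 34.4] side cap [ 1.7 35.7]
bottle base side [-5.  28.7]
jaw front top [ 20.9 -23.2] [-20.3 -19.7]
jaw side [-20.9 -24.5] [ 21.7 -28.9]
pad [ 1.3 -3.7]
block top corners [array([ 28.4, 101.9]), array([27. , 54.4]), array([-24.7,  57. ]), array([-25.2,  97.1])]
((163.14707946777344, 280.5882568359375), (42.928802490234375, 43.17134094238281), 75.96376037597656)
[array([0.435, 0.366, 0.03 ]), array([0.461, 0.252, 0.03 ]), array([0.353, 0.225, 0.03 ]), array([0.327, 0.337, 0.03 ])] [0.3936913  0.29438297 0.03      ]
[-87.7  -5.9]
[-93.7  48.1]
t 1.5 pos [ 0.187  -0.6486  0.2563] dist [ 0.4242  0.6378 -0.0263] rot deg [ -0.    -0.   -75.09] F [-0.17  0.03  0.65] gap 0.0856
-0.00 -0.00 -0.94 0.61 -0.52 0.03 1; -0.00 -0.00 -0.94 0.65 -0.46 0.03 1; -0.00 -0.00 -0.94 0.68 -0.41 0.03 1; -0.00 -0.00 -0.94 0.72 -0.35 0.03 1; -0.00 -0.00 -0.94 0.74 -0.29 0.03 1
-0.00 -0.00 -0.94 0.76 -0.23 0.03 1; -0.00 -0.00 -0.94 0.78 -0.17 0.03 1; -0.00 -0.00 -0.94 0.79 -0.10 0.03 1; -0.00 -0.00 -0.94 0.80 -0.04 0.03 1; -0.00 -0.00 -0.94 0.80 0.03 0.03 1
-0.00 -0.00 -0.94 0.79 0.09 0.03 1; -0.00 -0.00 -0.94 0.78 0.16 0.03 1; -0.00 -0.00 -0.94 0.77 0.22 0.03 1; -0.00 -0.00 -0.94 0.75 0.28 0.03 1; -0.00 -0.00 -0.94 0.72 0.34 0.03 1
-0.00 -0.00 -0.94 0.69 0.40 0.03 1
```

move_arm(commands="0 0 -0.94 0.6 -0.5 0 1; 0 0 -0.94 0.65 -0.45 0 1; 0 0 -0.94 0.7 -0.4 0 1; 0 0 -0.94 0.7 -0.35 0 1; 0 0 -0.94 0.75 -0.3 0 1", grip_force=30)

```text
time_s: 2.12
position: [0.3211, -0.447, 0.2555]
ee_rot: [-0.0, 0.94, 0.342, 0.0]
ft_force: [0.4, 1.0, -0.7]
finger_gap: 0.0855
```

move_arm(commands="0 0 -0.94 0.75 -0.25 0 1; 0 0 -0.94 0.8 -0.15 0 1; 0 0 -0.94 0.8 -0.1 0 1; 0 0 -0.94 0.8 -0.05 0 1; 0 0 -0.94 0.8 0 0 1")

```text
time_s: 2.75
position: [0.4527, -0.2363, 0.2566]
ee_rot: [0.001, 0.847, 0.532, 0.001]
ft_force: [1.4, -0.5, -0.4]
finger_gap: 0.0855
```

```bash
python3 -c "
from plan import *
plan(cl([2,35,230]))"
```

```text
t 2.75 pos [ 0.4527 -0.2363  0.2566] dist [ 0.1585  0.2255 -0.0266] rot deg [  0.13   0.04 -26.87] F [ 1.39 -0.45 -0.4 ] gap 0.0855
0.00 0.00 -0.90 0.76 0.12 0.07 1; 0.00 0.00 -0.90 0.74 0.18 0.07 1; 0.00 0.00 -0.90 0.73 0.24 0.07 1; 0.00 0.00 -0.90 0.71 0.30 0.07 1; 0.00 0.00 -0.90 0.68 0.35 0.07 1
0.00 0.00 -0.90 0.65 0.40 0.07 1
```

move_arm(commands="0 0 -0.9 0.75 0.1 0.05 1; 0 0 -0.9 0.75 0.2 0.05 1; 0 0 -0.9 0.75 0.25 0.05 1; 0 0 -0.9 0.7 0.3 0.1 1; 0 0 -0.9 0.7 0.35 0.1 1")

```text
time_s: 3.38
position: [0.5878, -0.0377, 0.2369]
ee_rot: [0.003, 0.722, 0.692, 0.001]
ft_force: [-0.0, -1.0, -0.6]
finger_gap: 0.0855
```

move_arm(commands="0 0 -0.9 0.65 0.4 0.1 1; 0 0 0 0 0 0 1")

```text
time_s: 3.62
position: [0.615, 0.0041, 0.2299]
ee_rot: [0.002, 0.692, 0.722, 0.001]
ft_force: [-0.0, -0.2, -0.7]
finger_gap: 0.0856
```

```bash
python3 -c "
from plan import *
plan(cl([2,35,200]))
q=read_camera('side'); save(q,'s2.png',(215,125,345,305),3.3)
q=read_camera('top'); save(q,'t2.png',(200,130,380,265),3)"
```

```text
t 3.62 pos [0.615  0.0041 0.2299] dist [-0.0038 -0.0149 -0.0299] rot deg [0.27 0.13 1.31] F [-0.05 -0.23 -0.7 ] gap 0.0856
0.05 0.03 0.26 -0.24 -0.08 0.50 1
```

View pics/s2.png

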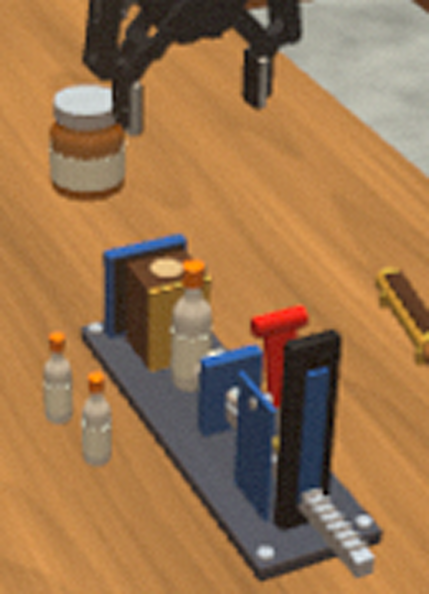

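View pics/t2.png

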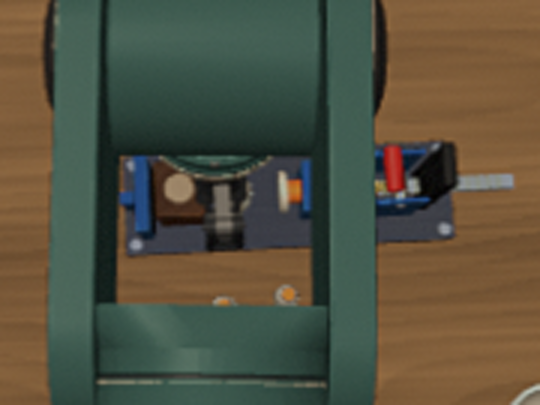

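move_arm(commands="0 0 0.26 -0.24 -0.08 0.5 1; 0 0 0 0 0 0.5 1; 0 0 0 0 0 0 1")

```text
time_s: 4.1
position: [0.6093, -0.0162, 0.1715]
ee_rot: [0.004, 0.703, 0.711, 0.002]
ft_force: [0.1, 0.0, -0.2]
finger_gap: 0.0854
```

```bash
python3 -c "
from plan import *
plan(cl([2,35.3,69]))"
```

```text
t 4.1 pos [ 0.6093 -0.0162  0.1715] dist [ 0.0019  0.0058 -0.1025] rot deg [ 0.48  0.21 -0.52] F [ 0.08  0.02 -0.23] gap 0.0854
0.05 0.02 -0.05 0.05 0.01 0.85 1; 0.05 0.02 -0.05 0.05 0.01 0.85 1
```

move_arm(commands="0.1 0.04 -0.1 0.1 0.03 0.5 1; 0 0 0 0 0 0.4 1; 0 0 0 0 0 0 1")

```text
time_s: 4.47
position: [0.6122, -0.0125, 0.1222]
ee_rot: [0.002, 0.701, 0.713, 0.002]
ft_force: [0.7, -0.7, 0.3]
finger_gap: 0.0854
```

```bash
python3 -c "
from plan import *
plan(cl([2,35.3,69]))"
```

```text
t 4.47 pos [ 0.6122 -0.0125  0.1222] dist [-0.001   0.002  -0.0532] rot deg [ 0.3   0.05 -0.22] F [ 0.69 -0.69  0.32] gap 0.0854
0.06 0.01 -0.04 0.03 -0.02 0.89 1
```

move_arm(commands="0.06 0 -0.04 0.04 -0.02 0.5 1; 0 0 0 0 0 0.35 1; 0 0 0 0 0 0 1")

```text
time_s: 4.85
position: [0.6133, -0.0113, 0.0762]
ee_rot: [0.003, 0.7, 0.714, 0.002]
ft_force: [0.3, 1.1, -0.3]
finger_gap: 0.0857
```

```bash
python3 -c "
from plan import *
plan(cl([2,35.3,69]))
q=read_camera('side'); save(q,'s3.png',(215,165,345,305),4.2)"
```

```text
t 4.85 pos [ 0.6133 -0.0113  0.0762] dist [-0.0021  0.0008 -0.0072] rot deg [ 0.37  0.09 -0.11] F [ 0.35  1.11 -0.25] gap 0.0857
0.07 0.02 -0.02 0.01 -0.04 0.12 1
```

View pics/s3.png

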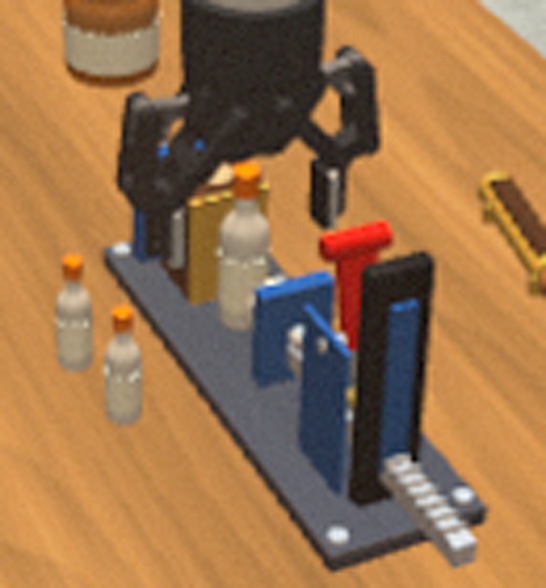

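move_arm(commands="0.07 0 -0.02 0 -0.04 0.14 1; 0 0 0 0 0 0 0.5; 0 0 0 0 0 0 0.2; 0 0 0 0 0 0 0.1; 0 0 0 0 0 0 0.1", grip_force=30)

```text
time_s: 5.52
position: [0.6125, -0.0115, 0.0715]
ee_rot: [0.002, 0.7, 0.714, 0.001]
ft_force: [-0.3, 0.3, 0.0]
finger_gap: 0.0271
```

move_arm(commands="0 0 0 0 0 0 0.1; 0 0 0 0 0 0 0.1")

```text
time_s: 5.78
position: [0.6125, -0.0115, 0.0715]
ee_rot: [0.002, 0.7, 0.714, 0.001]
ft_force: [0.2, 1.1, 0.8]
finger_gap: 0.0263
```

```bash
python3 -c "
from plan import *
plan(cl([2,35.3,69]))
q=read_camera('side'); save(q,'s4.png',(215,165,345,305),4.2)"
```

```text
t 5.78 pos [ 0.6125 -0.0115  0.0715] dist [-0.0013  0.001  -0.0025] rot deg [ 0.29  0.11 -0.01] F [0.2  1.12 0.81] gap 0.0263
0.06 0.02 -0.00 0.02 -0.02 0.04 1
```

View pics/s4.png

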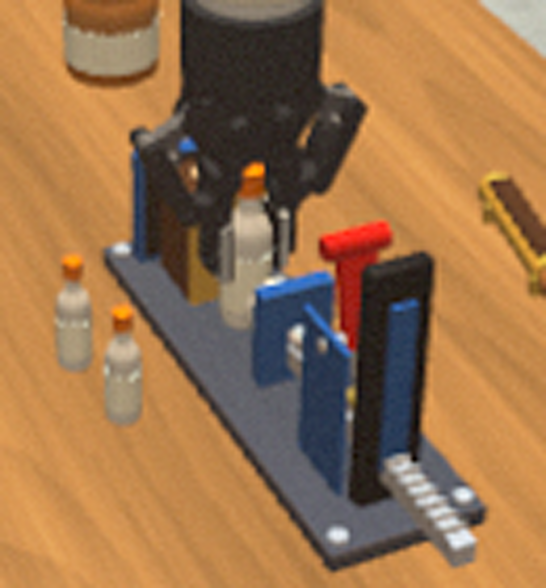

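move_arm(commands="0 0 0 0 0 -0.4 0.1; 0 0 0 0 0 -0.8 0.1; 0 0 0 0 0 -0.8 0.1; 0 0 0 0 0 -0.2 0.1; 0 0 0 0 0 0 0.1")

```text
time_s: 6.45
position: [0.6111, -0.0112, 0.2054]
ee_rot: [0.001, 0.7, 0.714, 0.0]
ft_force: [1.1, -0.1, -0.5]
finger_gap: 0.027
```

```bash
python3 -c "
from plan import *
plan([.394,.292,.2],yaw=0.6,grip=.1)
q=read_camera('side'); save(q,'s5.png',(215,125,345,305),3.3)"
```

```text
t 6.45 pos [ 0.6111 -0.0112  0.2054] dist [-0.2171  0.3032 -0.0054] rot deg [  0.08   0.13 -33.2 ] F [ 1.13 -0.07 -0.54] gap 0.027
0.00 0.00 -0.95 0.73 -0.50 0.01 0.1; 0.00 0.00 -0.95 0.77 -0.44 0.01 0.1; 0.00 0.00 -0.95 0.81 -0.37 0.01 0.1; 0.00 0.00 -0.95 0.83 -0.31 0.01 0.1; 0.00 0.00 -0.95 0.86 -0.24 0.01 0.1
0.00 0.00 -0.95 0.87 -0.17 0.01 0.1; 0.00 0.00 -0.95 0.88 -0.09 0.01 0.1
```

View pics/s5.png

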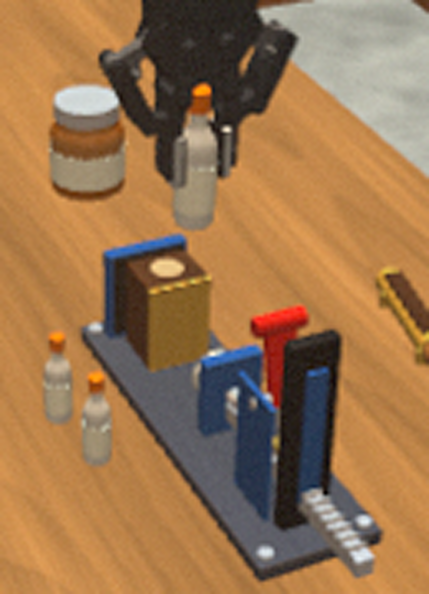

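```bash
python3 -c "
from plan import *
plan([.394,.292,.16],grip=.1)"
```

```text
t 6.5 pos [ 0.611  -0.0112  0.2048] dist [-0.217   0.3032 -0.0448] rot deg [ 0.08  0.1  -0.01] F [-0.05 -0.04  0.89] gap 0.0271
0.00 0.00 -0.00 0.73 -0.50 0.10 0.1; 0.00 0.00 -0.00 0.73 -0.50 0.11 0.1; 0.00 0.00 -0.00 0.73 -0.50 0.11 0.1; 0.00 0.00 -0.00 0.73 -0.50 0.11 0.1; 0.00 0.00 -0.00 0.73 -0.50 0.11 0.1
0.00 0.00 -0.00 0.73 -0.50 0.11 0.1; 0.00 0.00 -0.00 0.73 -0.50 0.11 0.1
```

move_arm(commands="0 0 0 0.4 -0.3 0 0.1; 0 0 0 0.75 -0.5 0 0.1; 0 0 0 0.75 -0.5 0 0.1; 0 0 0 0.75 -0.5 0 0.1; 0 0 0 0.75 -0.5 0.1 0.1")

```text
time_s: 7.12
position: [0.4641, 0.1925, 0.1888]
ee_rot: [-0.003, 0.702, 0.712, -0.005]
ft_force: [1.1, -0.6, -0.8]
finger_gap: 0.0269
```

move_arm(commands="0 0 0 0.75 -0.5 0.2 0.1; 0 0 0 0.6 -0.4 0.2 0.1; 0 0 0 0.2 -0.2 0.2 0.1; 0 0 0 0 0 0 0.1")

```text
time_s: 7.62
position: [0.39, 0.2876, 0.1453]
ee_rot: [-0.004, 0.7, 0.714, -0.009]
ft_force: [0.0, -1.3, -0.9]
finger_gap: 0.0271
```

```bash
python3 -c "
from plan import *
plan([.394,.292,.066],grip=.1)
q=read_camera('top'); save(q,'t5.png',(100,200,260,330),4)
q=read_camera('side'); save(q,'s5b.png')"
```

```text
t 7.62 pos [0.39   0.2876 0.1453] dist [ 0.004   0.0044 -0.0793] rot deg [-1.    0.41 -0.1 ] F [ 0.   -1.26 -0.86] gap 0.0271
-0.10 0.04 -0.01 0.04 0.05 0.66 0.1; -0.10 0.04 -0.01 0.04 0.04 0.66 0.1
```

View pics/t5.png

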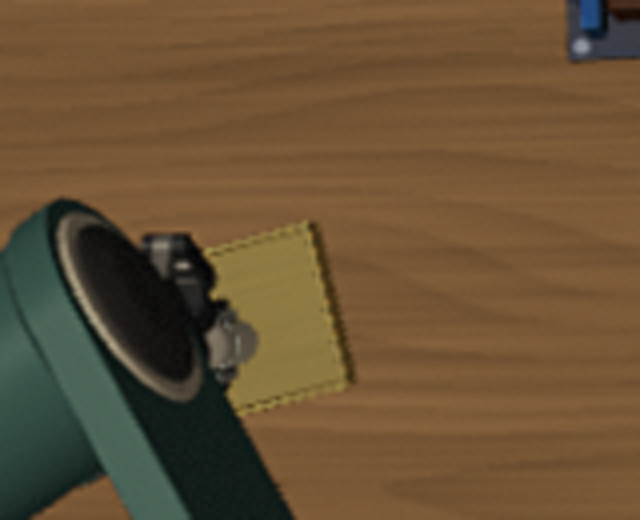

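View pics/s5b.png

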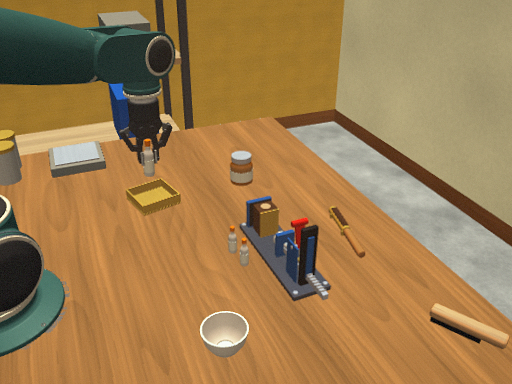

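move_arm(commands="-0.2 0.08 0 0.07 0.07 0.4 0.1; 0 0 0 0 0 0.5 0.1; 0 0 0 0 0 0.2 0.1; 0 0 0 0 0 0 0.1")

```text
time_s: 8.22
position: [0.3993, 0.2887, 0.0813]
ee_rot: [0.001, 0.703, 0.711, 0.003]
ft_force: [0.8, -0.4, -0.2]
finger_gap: 0.027
```

```bash
python3 -c "
from plan import *
plan([.394,.292,.0645],grip=.1)
q=read_camera('side'); print(unproj(q,(153,192),.03)); save(q,'s6.png',(90,110,230,230),5)"
```

```text
t 8.22 pos [0.3993 0.2887 0.0813] dist [-0.0053  0.0033 -0.0168] rot deg [ 0.3  -0.11 -0.5 ] F [ 0.8  -0.36 -0.2 ] gap 0.027
0.06 -0.02 -0.10 0.06 -0.09 0.28 0.1
[0.39239274 0.28997261 0.03      ]
```

View pics/s6.png

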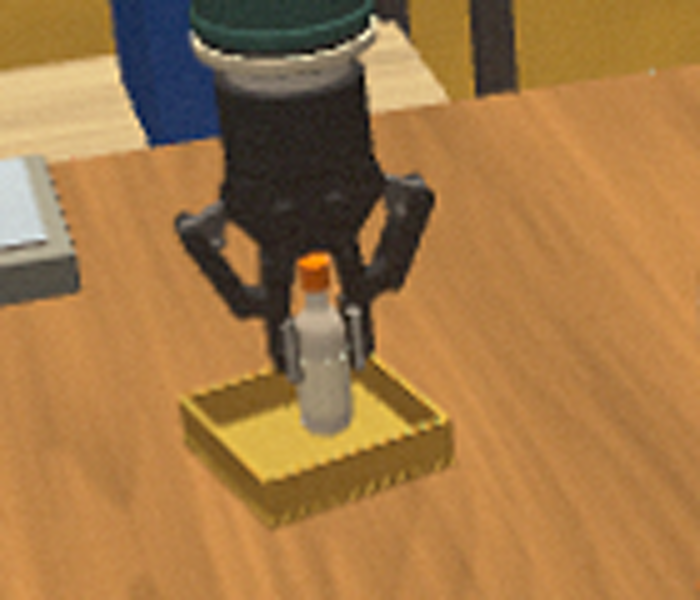

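move_arm(commands="0 0 0 0 -0.05 0.15 0.1; 0 0 0 0 0 0.06 0.1; 0 0 0 0 0 0 0.1")

```text
time_s: 8.65
position: [0.3972, 0.2891, 0.0704]
ee_rot: [0.002, 0.703, 0.711, 0.004]
ft_force: [0.9, -0.1, -0.9]
finger_gap: 0.027
```

move_arm(commands="0 0 0 0 0 0.07 0.1; 0 0 0 0 0 0.04 0.1; 0 0 0 0 0 0 0.1")

```text
time_s: 9.02
position: [0.3974, 0.2893, 0.0637]
ee_rot: [0.002, 0.703, 0.711, 0.004]
ft_force: [0.3, -0.1, -0.2]
finger_gap: 0.0267
```

move_arm(commands="0 0 0 0 0 0.03 0.1; 0 0 0 0 0 0 0.1")

```text
time_s: 9.28
position: [0.3979, 0.29, 0.0636]
ee_rot: [0.002, 0.703, 0.711, 0.006]
ft_force: [0.3, 0.9, -1.9]
finger_gap: 0.0271
```

move_arm(commands="0 0 0 0 0 0.03 0.1; 0 0 0 0 0 0 0.1")

```text
time_s: 9.52
position: [0.3985, 0.2907, 0.0635]
ee_rot: [0.002, 0.703, 0.711, 0.007]
ft_force: [-0.2, 0.5, -1.2]
finger_gap: 0.0273
```

```bash
python3 -c "
from plan import *
q=read_camera('side'); save(q,'s7.png',(90,110,230,230),5)
print(get_state()['ft_force'])"
```

```text
[1.07549817 0.6535966  1.49163   ]
```

View pics/s7.png

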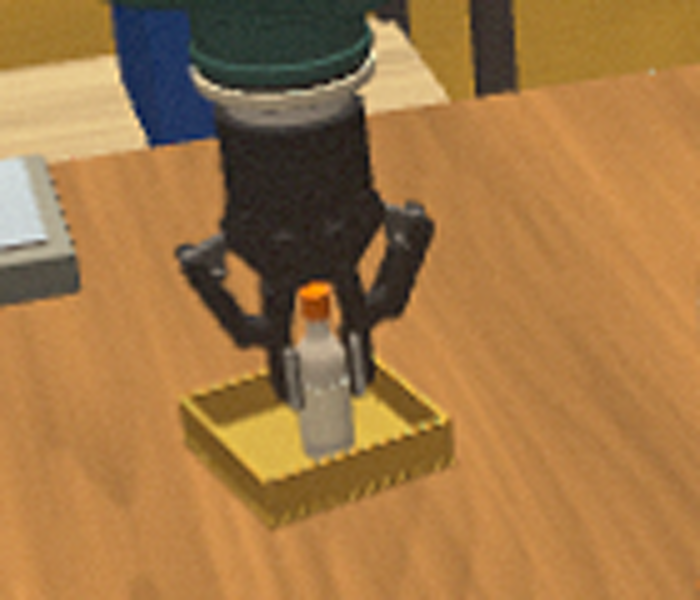

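move_arm(commands="0 0 0 0 0 0.06 0.1; 0 0 0 0 0 0 0.1")

```text
time_s: 9.82
position: [0.3994, 0.292, 0.0634]
ee_rot: [0.001, 0.703, 0.711, 0.008]
ft_force: [-1.1, 0.4, -0.5]
finger_gap: 0.0273
```

move_arm(commands="0 0 0 0 0 0 0.4; 0 0 0 0 0 0 0.6; 0 0 0 0 0 0 0.7; 0 0 0 0 0 0 0.7")

```text
time_s: 10.32
position: [0.3991, 0.2916, 0.0623]
ee_rot: [0.001, 0.703, 0.711, 0.008]
ft_force: [0.4, -0.6, -0.3]
finger_gap: 0.0601
```

```bash
python3 -c "
from plan import *
q=read_camera('side'); save(q,'s8.png',(90,110,230,230),5)
plan([.3985,.291,.2],grip=.7)"
```

```text
t 10.38 pos [0.3992 0.2917 0.0623] dist [-0.0007 -0.0007  0.1377] rot deg [ 0.73 -0.53 -0.49] F [ 0.5  -0.47 -1.  ] gap 0.0597
0.05 -0.04 -0.03 0.00 0.01 -0.76 0.7; 0.05 -0.04 -0.03 0.00 0.00 -0.76 0.7; 0.05 -0.04 -0.03 -0.00 -0.00 -0.76 0.7
```

View pics/s8.png

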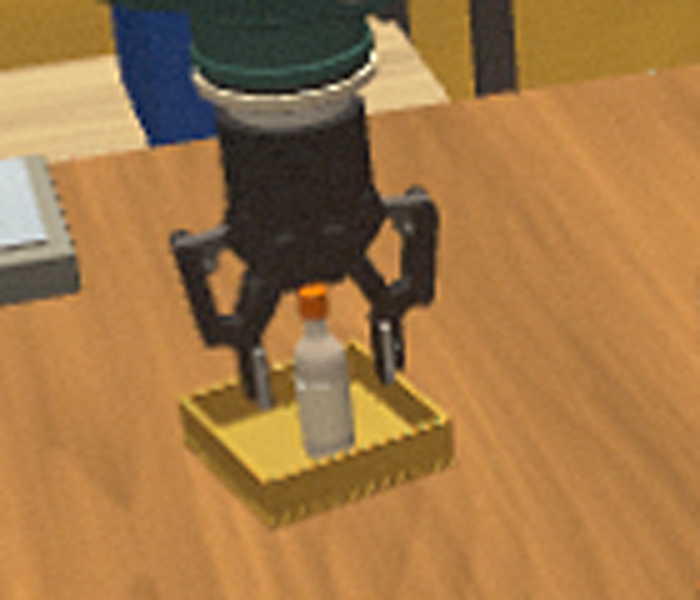

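move_arm(commands="0 0 0 0 0 -0.3 0.7; 0 0 0 0 0 -0.5 0.7; 0.1 -0.1 -0.1 0 0 -0.8 0.7; 0 0 0 0 0 -0.8 0.7")

```text
time_s: 10.88
position: [0.3965, 0.2898, 0.2107]
ee_rot: [0.001, 0.7, 0.714, -0.001]
ft_force: [-0.0, 0.3, -0.3]
finger_gap: 0.0596
```

```bash
python3 -c "
from plan import *
q=read_camera('side'); save(q,'s9.png',(90,110,230,230),5)
plan(cl([0,-56,200]),grip=0,smax=.055)"
```

```text
t 10.93 pos [0.3978 0.2907 0.2178] dist [ 0.2133 -0.3925 -0.0178] rot deg [ 0.37 -0.11  0.01] F [ 1.44 -0.56  9.41] gap 0.0595
0.01 -0.00 0.00 -0.73 0.38 0.03 0; 0.01 -0.00 0.00 -0.73 0.38 0.03 0; 0.01 -0.00 0.00 -0.73 0.38 0.03 0; 0.01 -0.00 0.00 -0.73 0.38 0.03 0; 0.01 -0.00 0.00 -0.73 0.38 0.03 0
0.01 -0.00 0.00 -0.73 0.38 0.03 0; 0.01 -0.00 0.00 -0.73 0.38 0.03 0; 0.01 -0.00 0.00 -0.73 0.38 0.03 0; 0.01 -0.00 0.00 -0.73 0.38 0.03 0
```

View pics/s9.png

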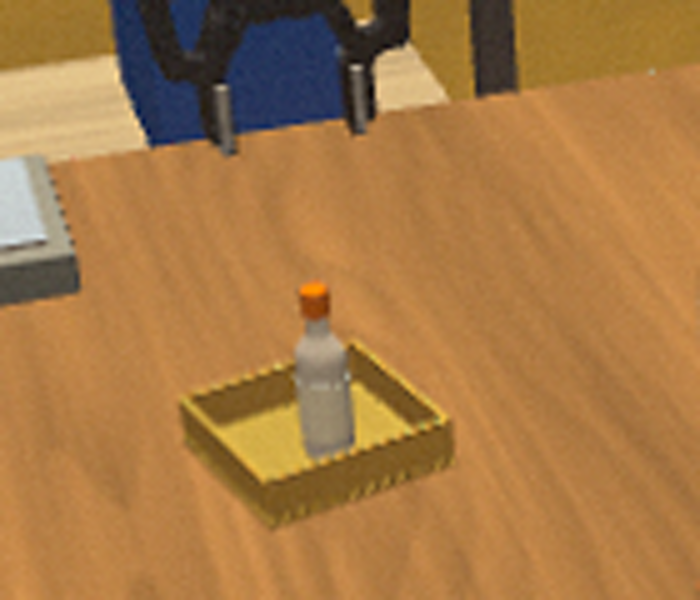

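move_arm(commands="0 0 0 -0.7 0.35 0 0; 0 0 0 -0.75 0.4 0 0; 0 0 0 -0.75 0.4 0 0; 0 0 0 -0.75 0.4 0 0; 0 0 0 -0.75 0.4 0 0")

```text
time_s: 11.55
position: [0.5221, 0.0677, 0.2275]
ee_rot: [0.004, 0.697, 0.717, 0.008]
ft_force: [0.4, -0.1, 0.3]
finger_gap: 0.0001
```

move_arm(commands="0 0 0 -0.75 0.4 0 0; 0 0 0 -0.75 0.4 0.1 0; 0 0 0 -0.6 0.3 0.1 0; 0 0 0 0 0 0 0")

```text
time_s: 12.05
position: [0.5943, -0.0641, 0.2203]
ee_rot: [0.006, 0.699, 0.715, 0.009]
ft_force: [-0.3, 0.3, -0.4]
finger_gap: 0.0002
```

```bash
python3 -c "
from plan import *
plan(cl([0,-55,153]),grip=0,smax=.03)"
```

```text
t 12.05 pos [ 0.5943 -0.0641  0.2203] dist [ 0.0168 -0.0367 -0.0673] rot deg [ 1.21 -0.3   0.15] F [-0.25  0.3  -0.42] gap 0.0002
0.08 -0.02 0.01 -0.21 0.08 0.37 0; 0.08 -0.02 0.01 -0.21 0.08 0.37 0; 0.08 -0.02 0.01 -0.21 0.09 0.37 0
```

move_arm(commands="0.2 0 0 -0.4 0.2 0 0; 0 0 0 -0.2 0.1 0.2 0; 0 0 0 0 0 0.5 0; 0 0 0 0 0 0.3 0; 0 0 0 0 0 0 0")

```text
time_s: 12.68
position: [0.6133, -0.0979, 0.1609]
ee_rot: [0.0, 0.698, 0.716, 0.004]
ft_force: [-0.3, 0.5, -0.2]
finger_gap: -0.0002
```

```bash
python3 -c "
from plan import *
plan(cl([0,-55,153]),grip=0,smax=.03)
q=read_camera('side'); save(q,'s10.png',(215,165,345,305),4.2)
q=read_camera('top'); save(q,'t10.png',(230,165,380,245),5)"
```

```text
t 12.68 pos [ 0.6133 -0.0979  0.1609] dist [-0.0022 -0.0029 -0.0079] rot deg [ 0.37 -0.32  0.22] F [-0.29  0.47 -0.25] gap -0.0002
0.07 -0.06 0.04 -0.05 -0.04 0.13 0
```

View pics/s10.png

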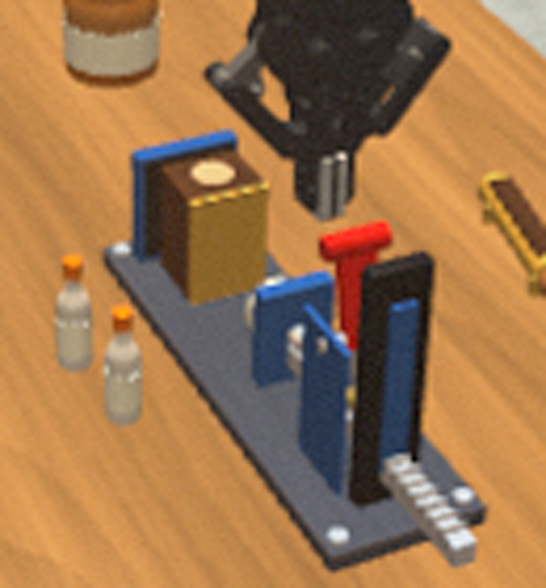

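View pics/t10.png

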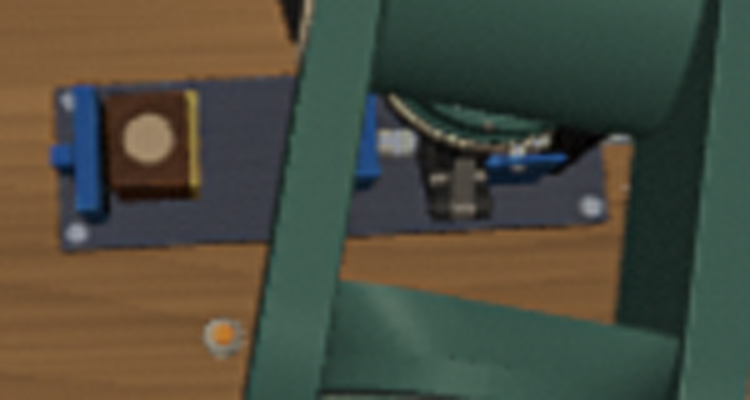

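move_arm(commands="0.1 0 0 -0.05 -0.04 0.18 0; 0 0 0 0 0 0 0; 0 0 0 -0.15 0 0 0; 0 0 0 -0.15 0 0 0; 0 0 0 0 0 0 0")

```text
time_s: 13.4
position: [0.6128, -0.1204, 0.1537]
ee_rot: [-0.001, 0.698, 0.716, 0.003]
ft_force: [0.9, 1.6, -0.8]
finger_gap: -0.0002
```

```bash
python3 -c "
from plan import *
plan(cl([0,-93,152]),grip=0,smax=.01)
q=read_camera('side'); save(q,'s11.png',(215,165,345,305),4.2)"
```

```text
t 13.4 pos [ 0.6128 -0.1204  0.1537] dist [-0.0009 -0.0184 -0.0017] rot deg [ 0.15 -0.28  0.24] F [ 0.93  1.65 -0.77] gap -0.0002
0.02 -0.03 0.02 -0.15 -0.01 0.01 0; 0.02 -0.03 0.02 -0.15 -0.01 0.01 0
```

View pics/s11.png

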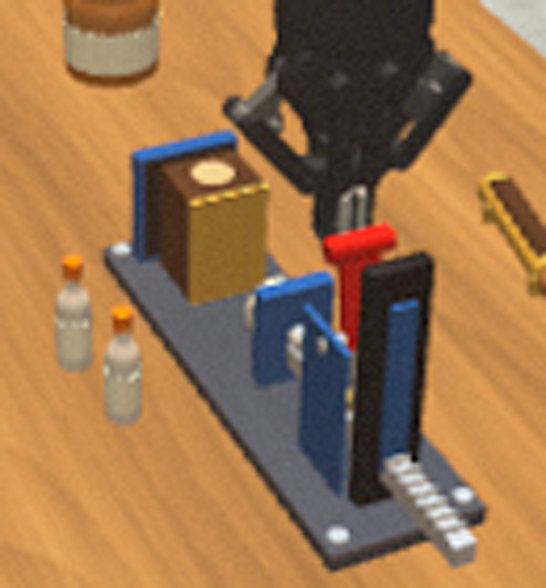

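move_arm(commands="0 0 0 -0.12 0 0 0; 0 0 0 -0.1 0 0 0; 0 0 0 0 0 0 0")

```text
time_s: 13.82
position: [0.6134, -0.1322, 0.1548]
ee_rot: [-0.001, 0.698, 0.716, 0.004]
ft_force: [-0.7, 3.0, 0.3]
finger_gap: 0.0001
```

```bash
python3 -c "
from plan import *
plan(cl([0,-93,152]),grip=0,smax=.01)
q=read_camera('side'); save(q,'s12.png',(215,165,345,305),4.2)"
```

```text
t 13.82 pos [ 0.6134 -0.1322  0.1548] dist [-0.0015 -0.0066 -0.0028] rot deg [ 0.21 -0.44  0.29] F [-0.7   2.95  0.28] gap 0.0001
0.04 -0.09 0.06 -0.11 -0.03 0.05 0
```

View pics/s12.png

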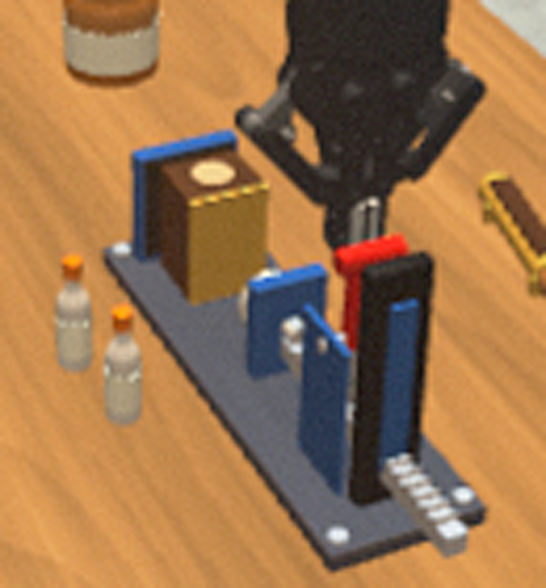

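```bash
cat > jf.py <<'E'
from plan import *
from scipy.ndimage import map_coordinates
def jawfit(q,verbose=True):
    f=q["frame"].astype(float); b=f[...,2]-np.maximum(f[...,0],f[...,1])
    samp=lambda uv: map_coordinates(b,[uv[:,1],uv[:,0]],order=1).mean()
    best=[]
    for J in np.arange(-6,98,.5):
        L=[(-22,J-28,z) for z in np.linspace(24,74,20)]; Tp=[(x,J-28,77) for x in np.linspace(-19,19,20)]
        sc=0
        for E,P,inn in((L,[(-22,J-28,50),(-22,J-28,51)],1),(Tp,[(0,J-28,77),(1,J-28,77)],0)):
            uv=proj(q,C(c,E)); d=uv[-1]-uv[0]; n=np.array([-d[1],d[0]])/np.linalg.norm(d)
            ctr=proj(q,C(c,[(0,J-34,47)]))[0]
            if n@(ctr-uv.mean(0))<0:n=-n
            sc+=samp(uv+n*1.2)-samp(uv-n*1.2)
        best.append((sc,J))
    best.sort(reverse=True)
    return best[:4]
if __name__=="__main__":
    import sys
    q=read_camera("side");print(np.round(jawfit(q),1).tolist()); save(q,sys.argv[1],(215,165,345,305),4.2)
    plan(cl([0,-93,152]),grip=0,smax=.01)
E
python3 jf.py s13.png; python3 - <<'E'
import jf,cv2
from h import *
q=read_camera("side");
import numpy as np
for n in("s10","s11"):
    pass
E
```

```text
[[218.2, 12.0], [216.5, 11.5], [216.3, 12.5], [212.2, 11.0]]
t 13.93 pos [ 0.6134 -0.1321  0.1547] dist [-0.0015 -0.0067 -0.0027] rot deg [ 0.21 -0.42  0.3 ] F [-0.82  4.28  3.21] gap -0.0
0.04 -0.08 0.06 -0.11 -0.03 0.04 0
```

move_arm(commands="0 -0.08 0.05 -0.14 -0.03 0.04 0; 0 0 0 0 0 0 0")

```text
time_s: 14.22
position: [0.6125, -0.1398, 0.153]
ee_rot: [0.002, 0.699, 0.715, 0.002]
ft_force: [-2.0, 3.6, -0.1]
finger_gap: 0.0
```

```bash
python3 jf.py s14.png
```

```text
[[228.4, 18.5], [227.3, 18.0], [226.3, 19.0], [222.7, 17.5]]
t 14.28 pos [ 0.6124 -0.1397  0.1529] dist [-0.0006  0.0009 -0.0009] rot deg [ 0.32 -0.06  0.1 ] F [ 0.03  3.49 -0.29] gap -0.0
0.06 -0.01 0.02 0.02 -0.01 0.02 0
```

move_arm(commands="0 0 0 -0.06 0 0 0; 0 0 0 0 0 0 0")

```text
time_s: 14.52
position: [0.6125, -0.1404, 0.1529]
ee_rot: [-0.001, 0.699, 0.716, 0.004]
ft_force: [-1.4, 4.6, 2.7]
finger_gap: 0.0001
```

```bash
python3 jf.py s15.png
```

```text
[[229.1, 18.5], [227.9, 18.0], [227.1, 19.0], [223.2, 17.5]]
t 14.57 pos [ 0.6125 -0.1406  0.1529] dist [-0.0006  0.0018 -0.0009] rot deg [ 0.29 -0.36  0.19] F [-2.66  6.24  2.72] gap -0.0001
0.06 -0.07 0.04 0.03 -0.01 0.02 0
```

View pics/s15.png

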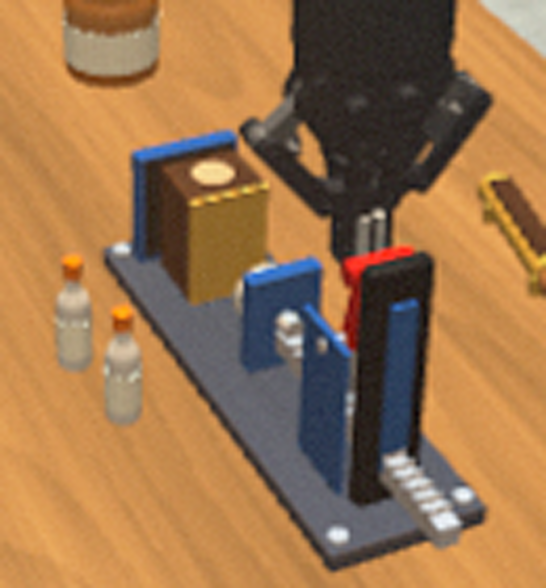

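move_arm(commands="0 0 0 0.25 0 0 0; 0 0 0 0.25 0 0 0; 0 0 0 0 0 0 0")

```text
time_s: 14.95
position: [0.6116, -0.1087, 0.1527]
ee_rot: [-0.0, 0.699, 0.716, 0.003]
ft_force: [0.1, 0.4, -0.1]
finger_gap: 0.0003
```

```bash
python3 jf.py s16.png
```

```text
[[226.1, 18.5], [225.4, 18.0], [223.7, 19.0], [221.0, 17.5]]
t 15.0 pos [ 0.6117 -0.1092  0.1527] dist [ 0.0002 -0.0296 -0.0007] rot deg [ 0.28 -0.28  0.18] F [ 0.35 -0.32 -0.65] gap -0.0
0.02 -0.02 0.01 -0.16 -0.00 0.00 0; 0.02 -0.02 0.01 -0.16 -0.00 0.00 0; 0.02 -0.02 0.01 -0.16 -0.00 0.00 0
```

Jaw stays. Second full pump.

move_arm(commands="0 -0.05 0.03 -0.2 0 0 0; 0 0 0 -0.2 0 0 0; 0 0 0 -0.1 0 0 0; 0 0 0 -0.06 0 0 0; 0 0 0 0 0 0 0")

```text
time_s: 15.62
position: [0.6129, -0.1408, 0.1538]
ee_rot: [-0.002, 0.699, 0.715, 0.006]
ft_force: [-1.5, 9.7, 2.6]
finger_gap: 0.0003
```

```bash
python3 jf.py s17.png
```

```text
[[242.9, 36.5], [241.2, 36.0], [240.9, 37.0], [236.5, 35.5]]
t 15.68 pos [ 0.6129 -0.141   0.1538] dist [-0.0011  0.0022 -0.0018] rot deg [ 0.34 -0.7   0.11] F [-1.14 14.63  2.9 ] gap 0.0001
0.07 -0.14 0.02 0.04 -0.02 0.03 0
```

move_arm(commands="0 0 0 0.25 0 0 0; 0 -0.1 0 0.25 0 0.03 0; 0 0 0 0 0 0 0")

```text
time_s: 16.05
position: [0.6122, -0.1109, 0.1521]
ee_rot: [0.001, 0.7, 0.715, 0.003]
ft_force: [0.7, -0.2, -0.5]
finger_gap: -0.0004
```

move_arm(commands="0 0 0 -0.2 0 0 0; 0 0 0 -0.2 0 0 0; 0 0 0 -0.1 0 0 0; 0 0 0 -0.04 0 0 0; 0 0 0 0 0 0 0")

```text
time_s: 16.68
position: [0.6133, -0.1408, 0.1534]
ee_rot: [-0.003, 0.698, 0.716, 0.007]
ft_force: [-1.1, 7.6, 2.6]
finger_gap: -0.0001
```

```bash
python3 jf.py s18.png
```

```text
[[266.9, 54.5], [265.6, 55.0], [264.8, 54.0], [261.5, 55.5]]
t 16.73 pos [ 0.6133 -0.1409  0.1534] dist [-0.0015  0.0021 -0.0014] rot deg [ 0.39 -0.82  0.23] F [-1.09 13.9   2.74] gap -0.0005
0.08 -0.16 0.05 0.04 -0.02 0.02 0
```

View pics/s18.png

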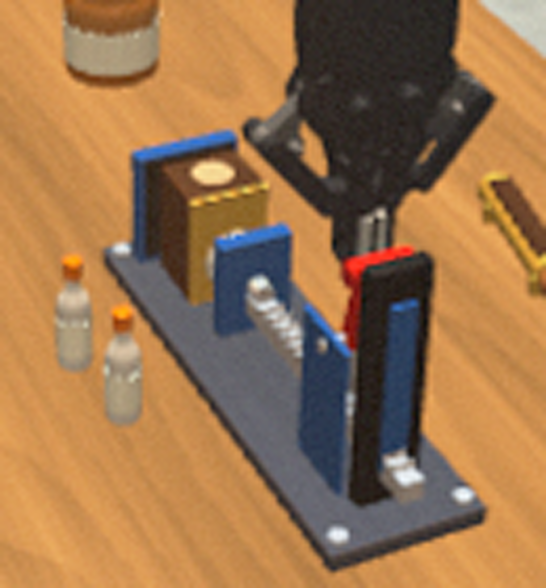

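move_arm(commands="0 0 0 0.25 0 0 0; 0 -0.12 0 0.25 -0.02 0.03 0; 0 0 0 0 0 0 0")

```text
time_s: 17.1
position: [0.6113, -0.1106, 0.1519]
ee_rot: [0.002, 0.699, 0.715, 0.003]
ft_force: [0.5, 0.4, -0.2]
finger_gap: -0.0001
```

move_arm(commands="0 0 0 -0.2 0 0 0; 0 0 0 -0.15 0 0 0; 0 0 0 0 0 0 0")

```text
time_s: 17.48
position: [0.6123, -0.132, 0.1533]
ee_rot: [0.001, 0.698, 0.716, 0.005]
ft_force: [-1.1, 4.6, -0.3]
finger_gap: -0.0002
```

```bash
python3 jf.py s19.png
```

```text
[[283.5, 66.0], [282.5, 65.5], [281.5, 66.5], [277.7, 65.0]]
t 17.52 pos [ 0.6123 -0.1319  0.1533] dist [-0.0004 -0.0068 -0.0013] rot deg [ 0.49 -0.28  0.28] F [-0.53  4.05  2.23] gap -0.0002
0.10 -0.06 0.06 -0.11 -0.01 0.02 0
```

move_arm(commands="0 0 0 0.2 0 0 0; 0 -0.05 0 0.15 -0.02 0.02 0; 0 0 0 0 0 0 0")

```text
time_s: 17.9
position: [0.6104, -0.1108, 0.1519]
ee_rot: [0.003, 0.698, 0.716, 0.003]
ft_force: [-0.7, 0.4, 0.4]
finger_gap: 0.0002
```

```bash
python3 jf.py s20.png
```

```text
[[282.1, 66.0], [281.3, 65.5], [280.0, 66.5], [276.6, 65.0]]
t 17.95 pos [ 0.6104 -0.111   0.152 ] dist [ 0.0014 -0.0277 -0.    ] rot deg [0.49 0.04 0.24] F [ 0.28  0.12 -0.34] gap -0.0
0.03 0.00 0.02 -0.15 0.00 0.00 0; 0.03 0.00 0.02 -0.15 0.00 0.00 0; 0.03 0.00 0.02 -0.15 0.00 0.00 0
```

View pics/s20.png

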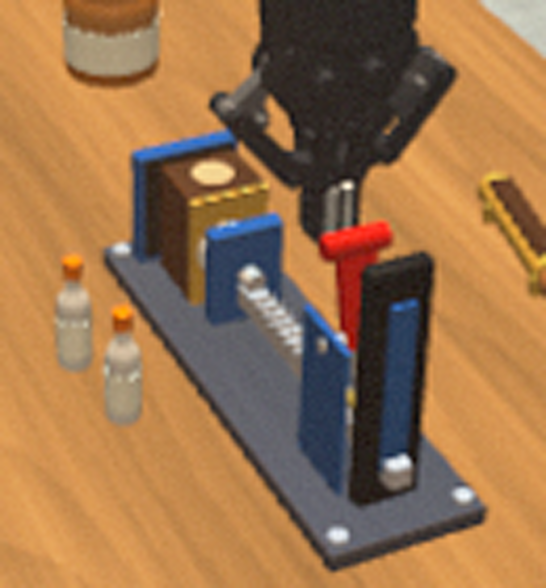

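move_arm(commands="0.05 0 0.02 -0.15 0.02 0 0; 0 0 0 -0.1 0 0 0; 0 0 0 0 0 0 0")

```text
time_s: 18.32
position: [0.6125, -0.126, 0.1532]
ee_rot: [0.001, 0.699, 0.715, 0.002]
ft_force: [-1.4, 5.3, 1.2]
finger_gap: 0.0005
```

```bash
python3 jf.py s21.png
```

```text
[[281.1, 70.0], [279.9, 69.5], [279.5, 70.5], [275.7, 69.0]]
t 18.38 pos [ 0.6125 -0.126   0.1531] dist [-0.0006 -0.0127 -0.0011] rot deg [ 0.26 -0.13  0.18] F [-1.76  4.84  2.29] gap 0.0002
0.03 -0.01 0.02 -0.11 -0.01 0.01 0; 0.03 -0.01 0.02 -0.11 -0.01 0.01 0
```

move_arm(commands="0 0 0 -0.06 0 0 0; 0 0 0 -0.04 0 0 0; 0 0 0 0 0 0 0")

```text
time_s: 18.75
position: [0.6126, -0.1312, 0.1539]
ee_rot: [-0.002, 0.699, 0.716, 0.004]
ft_force: [-2.5, 7.7, 2.0]
finger_gap: -0.0001
```

```bash
python3 jf.py s22.png
```

```text
[[300.0, 73.5], [299.2, 74.0], [297.1, 73.0], [294.2, 74.5]]
t 18.8 pos [ 0.6126 -0.1312  0.1539] dist [-0.0008 -0.0076 -0.0019] rot deg [ 0.19 -0.47  0.19] F [-2.82  8.97  3.75] gap 0.0
0.04 -0.09 0.04 -0.13 -0.02 0.03 0
```

View pics/s22.png

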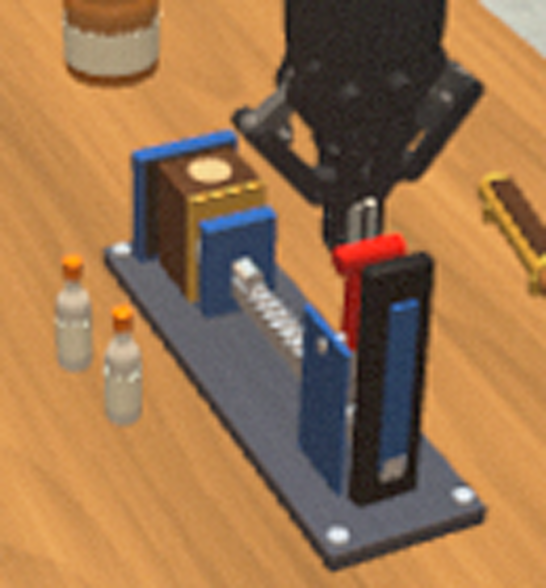

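move_arm(commands="0 -0.05 0 -0.06 0 0.02 0; 0 0 0 0 0 0 0")

```text
time_s: 19.05
position: [0.613, -0.1338, 0.1537]
ee_rot: [-0.002, 0.698, 0.716, 0.004]
ft_force: [-2.5, 9.5, 0.1]
finger_gap: 0.0005
```

```bash
python3 jf.py s23.png; python3 -c "
from h import *
p=read_camera('top'); save(p,'t23.png',(230,165,380,245),5)"
```

```text
[[304.5, 76.0], [303.9, 75.5], [301.8, 76.5], [300.5, 75.0]]
t 19.1 pos [ 0.613  -0.1338  0.1536] dist [-0.0011 -0.005  -0.0016] rot deg [ 0.19 -0.48  0.22] F [-2.73 10.54  2.94] gap 0.0001
0.04 -0.10 0.04 -0.08 -0.02 0.03 0
```

View pics/t23.png

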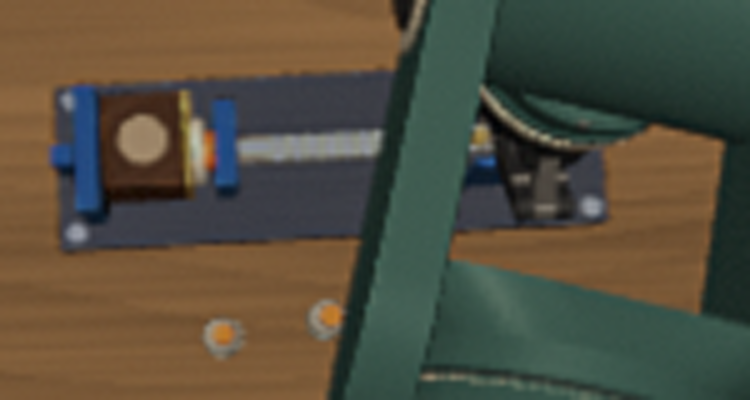

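```bash
cat > tv.py <<'E'
from plan import *
import sys
def W2C(w):
    d=np.array(w[:2])-np.array(c[:2]);k,s=np.cos(c[2]),np.sin(c[2])
    return 1000*np.array([k*d[0]+s*d[1],-s*d[0]+k*d[1]])
p=read_camera("top");save(p,sys.argv[1],(255,175,285,210),18)
fr=p["frame"].astype(float)
def prof(z,xs,ys):
    from scipy.ndimage import map_coordinates as mc
    out=0
    for x in xs:
        uv=proj(p,C(c,[(x,y,z) for y in ys]))
        out=out+np.stack([mc(fr[...,k],[uv[:,1],uv[:,0]],order=1) for k in range(3)],1)
    return out/len(xs)
ys=np.arange(36,66,1.)
a=prof(77,np.linspace(-18,18,13),ys); b=a[:,2]-a[:,0]
print("jaw z77 blue:",list(zip(ys.astype(int).tolist(),b.round().astype(int).tolist())))
ys=np.arange(52,72,1.)
a=prof(82,np.linspace(-18,18,13),ys); y=a[:,0]-a[:,2]
print("brass z82 yellow:",list(zip(ys.astype(int).tolist(),y.round().astype(int).tolist())))
E
python3 tv.py tz23.png
```

```text
jaw z77 blue: [(36, 21), (37, 36), (38, 57), (39, 77), (40, 88), (41, 91), (42, 92), (43, 93), (44, 94), (45, 90), (46, 78), (47, 61), (48, 28), (49, -11), (50, -40), (51, -52), (52, -59), (53, -51), (54, -41), (55, -33), (56, -28), (57, -24), (58, -27), (59, -33), (60, -44), (61, -59), (62, -69), (63, -69), (64, -63), (65, -55)]
brass z82 yellow: [(52, 59), (53, 51), (54, 40), (55, 32), (56, 27), (57, 23), (58, 26), (59, 33), (60, 45), (61, 60), (62, 69), (63, 69), (64, 63), (65, 55), (66, 47), (67, 41), (68, 39), (69, 39), (70, 39), (71, 40)]
```

View pics/tz23.png

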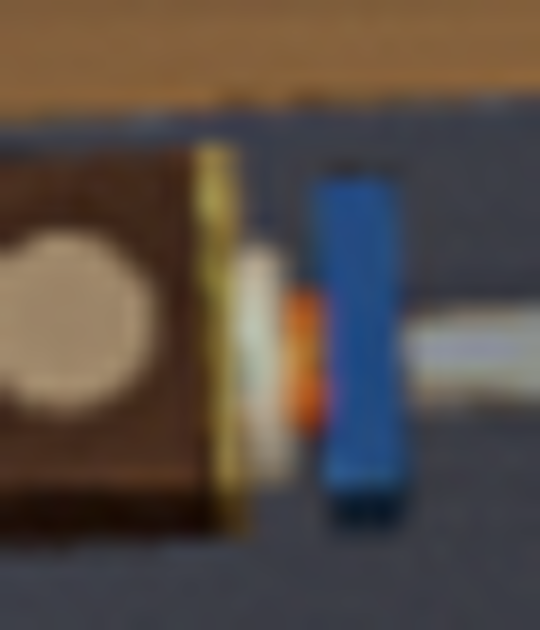

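move_arm(commands="0 0 0 -0.025 0 0 0; 0 0 0 0 0 0 0")

```text
time_s: 19.45
position: [0.613, -0.1341, 0.1537]
ee_rot: [-0.004, 0.698, 0.716, 0.005]
ft_force: [-1.5, 8.8, 2.1]
finger_gap: 0.0003
```

```bash
python3 jf.py s24.png;python3 tv.py tz24.png
```

```text
[[305.6, 76.0], [304.4, 75.5], [303.6, 76.5], [300.3, 75.0]]
t 19.5 pos [ 0.613  -0.1341  0.1537] dist [-0.0011 -0.0047 -0.0017] rot deg [ 0.13 -0.76  0.25] F [-2.63 11.87  2.12] gap -0.0001
0.03 -0.15 0.05 -0.08 -0.02 0.03 0
jaw z77 blue: [(36, 19), (37, 33), (38, 54), (39, 75), (40, 87), (41, 91), (42, 93), (43, 94), (44, 95), (45, 91), (46, 80), (47, 65), (48, 33), (49, -4), (50, -36), (51, -50), (52, -59), (53, -52), (54, -41), (55, -33), (56, -28), (57, -24), (58, -26), (59, -33), (60, -44), (61, -59), (62, -69), (63, -69), (64, -63), (65, -55)]
brass z82 yellow: [(52, 59), (53, 52), (54, 41), (55, 32), (56, 27), (57, 23), (58, 26), (59, 33), (60, 45), (61, 59), (62, 69), (63, 69), (64, 63), (65, 55), (66, 46), (67, 41), (68, 39), (69, 39), (70, 40), (71, 41)]
```

View pics/tz24.png

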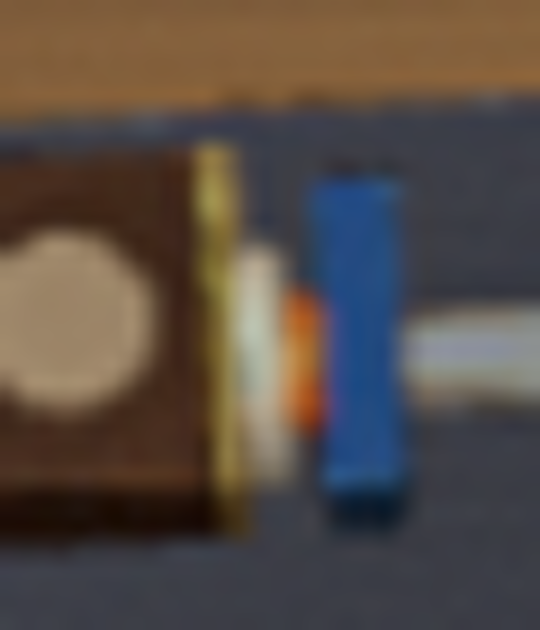

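View pics/s24.png

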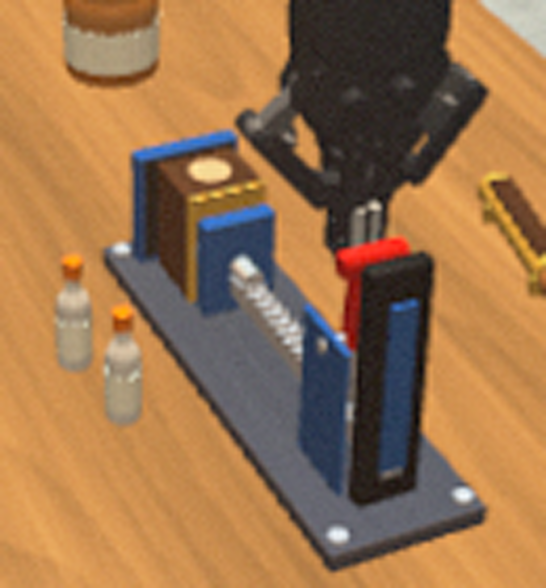

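move_arm(commands="0 -0.08 0 -0.02 0 0 0; 0 0 0 0 0 0 0; 0 0 0 0 0 0 0")

```text
time_s: 19.92
position: [0.613, -0.1338, 0.1537]
ee_rot: [-0.004, 0.698, 0.716, 0.005]
ft_force: [-1.6, 9.9, 2.4]
finger_gap: -0.0003
```

```bash
python3 jf.py s25.png;python3 tv.py tz25.png
```

```text
[[302.9, 75.5], [302.3, 76.0], [300.9, 75.0], [298.3, 76.5]]
t 19.98 pos [ 0.613  -0.1338  0.1537] dist [-0.0011 -0.005  -0.0017] rot deg [ 0.04 -0.75  0.28] F [-2.89 10.28  1.59] gap -0.0004
0.01 -0.15 0.06 -0.08 -0.02 0.03 0
jaw z77 blue: [(36, 23), (37, 38), (38, 59), (39, 78), (40, 88), (41, 91), (42, 93), (43, 94), (44, 94), (45, 89), (46, 77), (47, 59), (48, 26), (49, -14), (50, -42), (51, -53), (52, -59), (53, -51), (54, -41), (55, -32), (56, -27), (57, -24), (58, -26), (59, -33), (60, -44), (61, -58), (62, -69), (63, -69), (64, -63), (65, -55)]
brass z82 yellow: [(52, 59), (53, 51), (54, 40), (55, 32), (56, 26), (57, 23), (58, 26), (59, 33), (60, 45), (61, 59), (62, 69), (63, 68), (64, 63), (65, 54), (66, 46), (67, 41), (68, 39), (69, 39), (70, 40), (71, 40)]
```

View pics/tz25.png

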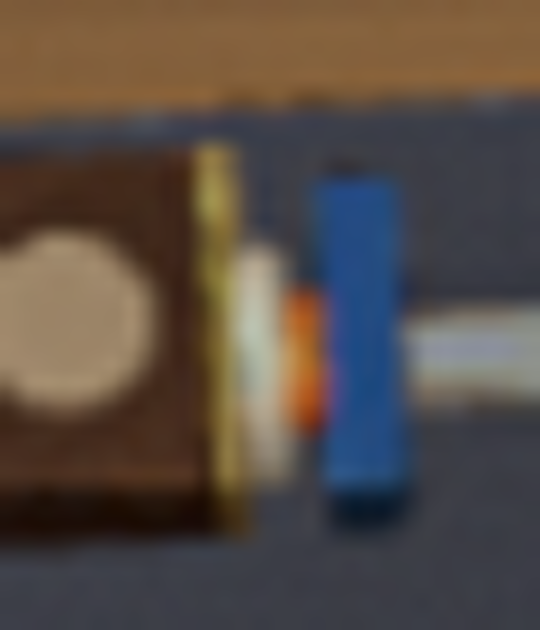

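move_arm(commands="0 -0.08 0 -0.04 0 0 0")

```text
time_s: 20.15
position: [0.613, -0.1354, 0.1537]
ee_rot: [-0.003, 0.698, 0.716, 0.003]
ft_force: [-2.9, 15.6, 3.6]
finger_gap: -0.0
```

```bash
python3 jf.py s26.png;python3 tv.py tz26.png
```

```text
[[309.8, 76.5], [307.7, 76.0], [307.3, 77.0], [302.3, 75.5]]
t 20.2 pos [ 0.613  -0.1355  0.1537] dist [-0.0012 -0.0033 -0.0017] rot deg [ 0.01 -0.49  0.3 ] F [-2.16 14.8   2.9 ] gap -0.0
0.00 -0.10 0.06 -0.05 -0.02 0.03 0
jaw z77 blue: [(36, 9), (37, 19), (38, 37), (39, 58), (40, 76), (41, 86), (42, 91), (43, 93), (44, 94), (45, 94), (46, 89), (47, 82), (48, 59), (49, 29), (50, -7), (51, -35), (52, -55), (53, -52), (54, -43), (55, -34), (56, -28), (57, -24), (58, -27), (59, -33), (60, -44), (61, -59), (62, -69), (63, -69), (64, -63), (65, -55)]
brass z82 yellow: [(52, 56), (53, 52), (54, 42), (55, 33), (56, 27), (57, 23), (58, 27), (59, 33), (60, 45), (61, 60), (62, 69), (63, 69), (64, 63), (65, 55), (66, 46), (67, 41), (68, 39), (69, 39), (70, 40), (71, 40)]
```

View pics/tz26.png

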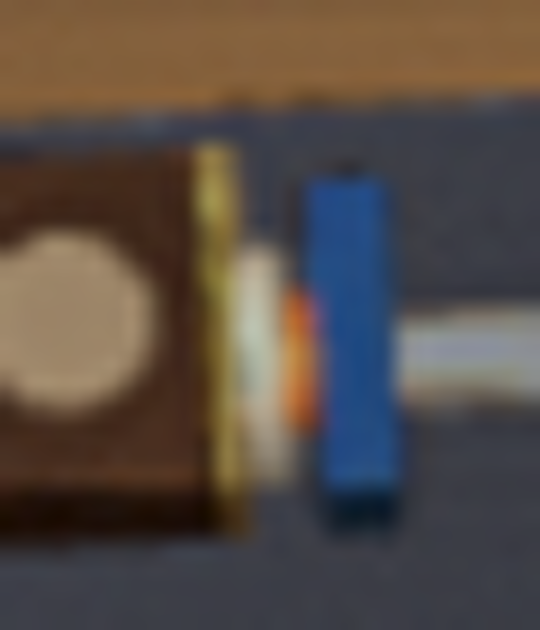

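```bash
for i in 1 2; do python3 jf.py s27.png; done; python3 tv.py tz27.png | head -1; python3 -c "
from h import *
q=read_camera('side'); save(q,'s28.png')
print(get_state()['position'],get_state()['ft_force'],get_state()['joint_pos'])"
```

```text
[[312.9, 76.5], [311.3, 77.0], [309.6, 76.0], [304.2, 77.5]]
t 20.3 pos [ 0.613  -0.1354  0.1537] dist [-0.0012 -0.0034 -0.0017] rot deg [ 0.01 -0.5   0.3 ] F [-3.88 14.09  3.95] gap -0.0004
0.00 -0.10 0.06 -0.06 -0.02 0.03 0
[[314.0, 76.5], [312.4, 77.0], [310.8, 76.0], [305.0, 77.5]]
t 20.35 pos [ 0.613  -0.1354  0.1537] dist [-0.0012 -0.0034 -0.0017] rot deg [ 0.01 -0.5   0.3 ] F [-2.95 13.76  2.52] gap 0.0001
0.00 -0.10 0.06 -0.06 -0.02 0.03 0
jaw z77 blue: [(36, 9), (37, 19), (38, 37), (39, 58), (40, 76), (41, 86), (42, 92), (43, 93), (44, 94), (45, 94), (46, 89), (47, 82), (48, 59), (49, 29), (50, -6), (51, -34), (52, -55), (53, -52), (54, -42), (55, -34), (56, -28), (57, -24), (58, -27), (59, -33), (60, -44), (61, -59), (62, -69), (63, -69), (64, -63), (65, -55)]
[ 0.61303012 -0.13538694  0.1536605 ] [-2.13023506 13.4917298   2.62955061] [-0.26155116  0.06109593  1.6678767   0.0085451   1.41494321 -0.28873665]
```

View pics/s28.png

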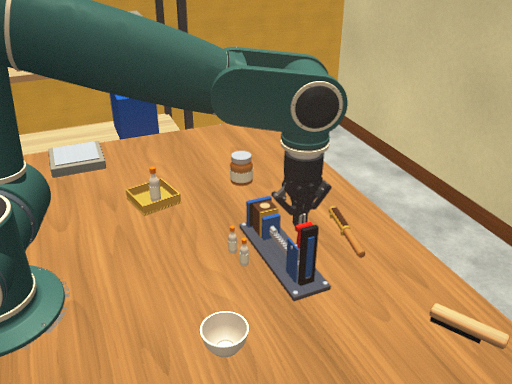

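```bash
python3 -c "
from workcell import *
print(close_job()); s=get_state(); print(s['time_s'],s['position'],s['ft_force'])"
```

```text
the job is handed in; nothing more can be done
None
the job is handed in; nothing more can be done
```

The glue bottle stands upright in the brass tray, and the jaw's pad is pressed about half-way in against the block, with the trigger still held squeezed. I handed the job in at about 20 s of the 72 s allowed.

- **Pumping:** I pushed the red bar with closed fingers for three full pumps, one shorter pump and a final held stroke. The jaw was moved only through the trigger.
- **Pad depth:** the last checks put the pad at roughly 5.5 to 6.7 mm of its 12 mm. The side view gave a jaw value of about 76.5 mm (pad about 5.5 mm). The top view gave about 77.3 mm (pad about 6.3 to 6.7 mm), with the orange neck still showing. The block sat against the fixed jaw.
- **Disagreement:** the wrist force, about 13.5 to 14 N, suggests a slightly deeper pad, at most about 7.5 mm. I put the difference down to friction. That is still well short of the 11.2 mm crush limit.
- **Holding:** over the last few pictures the pose was steady and the jaw did not move.
- **Bystanders:** the final side picture shows the bowl, jar and sampling tool where they were.

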